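Clip the dowel into the sawing cradle

TASK

Take the long thick dowel from the bench and press it down past the sprung jaw of the sawing cradle until it lies fully home on the bottom of both forks, with the jaw snapped shut over it. It should stick out about equally at both ends. Then let go of it.

Things in the scene. Friction and masses are not known exactly. Their poses are not given: they have to be found in the camera images.
- dowel: the long thick dowel to load: a light-wood round rod 220 mm long, 24 mm in diameter, about 75 g, lying on the bench (axis 12 mm above it). Origin at its middle, on the axis; x runs along it; it may be rolled about x, ends alike. Not wanted, lying near it: a dowel as thick but half as long (110 mm) and one as long but only 12 mm thick.
- cradle: the cradle, fixed to the bench: plywood base 160 x 90 x 14 mm with two upright forks 18 mm thick at x = -46 and +46 mm, and nothing above 29 mm height between them. Origin: centre of the base's underside; z up, x along the loaded dowel. Each fork has a wooden floor 48 mm up, a fixed wooden cheek on the +y side (inner face y = +13 mm) and a metal jaw on the -y side.
- seat (a point): the place for the dowel's middle: midway between the forks, 60 mm above the bench, 12 mm above the fork floors; axes as the cradle's. Above it the fork mouths flare: open from y = -22 to +22 mm at 99 mm height, narrowing to -6.5 to +13 mm at 73 to 78 mm height, so the 24 mm rod must push the jaw aside on its way straight down.
- jaw (a joint): the sprung jaw: both metal jaw plates turn together on one low hinge bar along x (y = -20 mm, height 22 mm). 0 = shut, held so by a spring; grows to 0.5 rad as the tops swing out to -y. A rod pressed down opens it about 0.1 rad, taking some 4 to 10 N, and it springs back to 0 over the seated rod.
Mind the look-alikes: they are no part of the job. What is shaped like the dowel but pink is not meant. What is shaped like the cradle but blue is not meant.

How it is judged:
By the outcome, as a careful person would: the job done as asked, in the order asked, and still so for the second after the job is handed in, with the robot touching nothing.
It also fails if it takes over 45 s, if anything falls off the work surface, if the arm or the gripper's body presses on something with over 40 N, if the wrist force passes 120 N, or if a joint passes its speed limit or range.

ROBOT

A 6-joint arm with a two-finger parallel gripper is mounted at the origin on the work surface. World frame = base frame: x ahead of the robot, y to its left, z up, the work surface at z = 0. Lengths are in m, angles in degrees, forces in N, time in s.
With the tool pointing down it reaches from about 0.25 to 0.725 m from the base axis. Payload 9.7 kg.
Tool frame: the origin (TCP) lies midway between the tips of the shut fingers; the grasp point (between the pads) lies 19 mm behind it; x points along the fingers, y is the direction in which the jaws open and shut, and the axes are right-handed (so a half turn about x gives the same grasp; the last joint's range is limited). The gripper opens to 85 mm and grips with 20 to 120 N. Pads are 22 mm wide; open, the fingers measure 114 mm over their backs; the gripper's body (76 mm by 85 mm) begins 54 mm behind the grasp point. The pads swing forward as they close: fully open they stand 13 mm farther back than shut.
Start: joints at [65.546, 4.979, 10.078, 95.1, 0, 90], TCP at [0.228, 0.501, 0.231] pointing down, gripper open.
Joint ranges: [-179.16, 179.16], [-48.56, 103.87], [-65.8, 70.77], [-126.05, 130.52], [-82.76, 87.17], [-180, 180]. Speed limits (degrees/s): [127.2, 127.2, 147.25, 180, 180, 180].

INTERFACE

Orientations are given as [roll, pitch, yaw] about the fixed x, y, z axes, in that order (R = Rz(yaw) Ry(pitch) Rx(roll)).
In Python, from workcell import bot, cams gives the robot as it stands.
- The arm moves only by the tool apply_moves, never from a script. Its argument "commands" is a list of rows, each a list of 5 numbers: the shift along the tool's x, y, z in m, then the turn about the tool's x in rad, then the opening, from -1 (shut) to 1 (fully open). In form: [[tx, ty, tz, roll, hand], ...]. A call has 1 to 12 rows; each row is the pose to reach, as a shift and turn from the pose measured when the call began, along the tool's axes at that moment; what a row does not reach only later rows make up. A row lasts 1/10 s, in which the tool goes at most 50 mm and 8.59 degrees, less where a joint would pass 70% of its speed; a pose out of reach is approached as far as the arm can. A call with a gripper value outside its range is refused whole. The fingers move at their own pace and stop on an object; "newtons" is the grip in N (left out, the last holds). Time passes only in rows, so rows that repeat a pose let the fingers close. It gives the time, the measured TCP pose, the force and the opening at its end, in the units of the state.
- bot.get_obs(): the state, without advancing time (a new reading comes with each control period).
- cams.camera(name): name is "side" or "top"; returns a dict with "frame" (400x640x3 uint8, blue, green, red), "depth" (400x640 float32, m along the optical axis (not along the pixel's ray), 0 where there is no reading), "camera_matrix" (3x3 intrinsics, pixels), "R" (3x3) and "t" (3): a world point X has camera coordinates R X + t. Camera axes: x right, y down, z forward; pixel columns grow to the right and rows downward; lengths in m; the calibration is good to about 2 mm. A picture is of the moment at which its call begins.
- bot.job_done(): hands the job in, once; it reports no verdict.
Trained networks look in the newest picture that a camera, given by its name, has taken for a name from the list of things; names that differ only in an ending like _2 or _b are one class to them, and where a whole thing is asked for, a point or a joint stands for the part that bears it (a point fixed in the world has none). Each returns a list of dicts, best first, with "confidence" (0 to 1); they miss things now and then, are a little off and sometimes report something else, mostly with a low value. They report only what shows in the picture. A call takes as long as a camera call. They do not tell look-alikes from the thing itself.
- cams.spot_in(name, camera): "rect" ([left, top, right, bottom] in pixels, round what is visible of it).
The state is a dict: "time": time; "q": joint angles; "qd": joint speeds; "joint_efforts": joint torques, N m; "ee_pos": TCP position; "tcp_rot": TCP orientation; "wrist_force": force on the tool from outside, world axes, zero at the start; "torque": the same for the moment, N m; "opening": finger opening in m.
Only numpy, scipy, OpenCV 4.12 (cv2) and the standard library are available. Lean on these libraries where they do the work, as an engineer would, in place of code of your own. Each camera call takes 0.05 s, during which the arm holds its last target. There are 200 camera calls.

## Working session

There is one attempt and no reset: what is moved stays moved. The work goes in short steps, Python scripts to look and compute and a tool call to move; the robot and the scene stay as the last step left them, time stands still between calls to the robot, and variables do not carry over. Pictures are saved under pics/ and viewed, about 8 in all and at most 12, crops included, and the job is handed in when it is done.

Besides the shell and the picture viewer there is one more tool, called after ">>>" as a command line: name --pt "numbers of a row" for each row, then --argument value for the rest. apply_moves: Moves the arm, as the interface text tells. Its arguments: {"type":"object","properties":{"commands":{"type":"array"},"newtons":{"type":"number"}},"required":["commands"]}

```bash
mkdir -p pics; ls; cat > h.py <<'E'
import numpy as np, cv2
from workcell import bot, cams
def cam(n):
    c=cams.camera(n); return c
def world(c,mask=None):
    K=c["camera_matrix"];d=c["depth"];v,u=np.mgrid[:d.shape[0],:d.shape[1]]
    P=np.stack([(u-K[0,2])/K[0,0]*d,(v-K[1,2])/K[1,1]*d,d],-1)
    return (P-c["t"])@c["R"]
def pix(c,X):
    p=c["camera_matrix"]@(c["R"]@np.asarray(X)+c["t"]); return p[:2]/p[2]
E
python3 - <<'E'
from h import *
print(bot.get_obs())
for n in("top","side"):
    c=cam(n); cv2.imwrite(f"pics/{n}0.png",c["frame"])
    np.savez(f"{n}0.npz",**c); print(n, (-c["R"].T@c["t"]).round(3), c["R"].round(2).tolist())
    for k in("dowel","cradle","jaw"):
        for r in cams.spot_in(k,n): print(k,np.round(r["rect"]),round(r["confidence"],2))
E
```

```text
pics
{'time': 0.0, 'q': array([6.55452747e+01, 5.00905004e+00, 1.00340046e+01, 9.51014458e+01,
       7.43568632e-04, 8.99998340e+01]), 'qd': array([-0.02101082, -0.12649912,  0.05388196, -0.07913117, -0.04557069,
        0.00241904]), 'joint_efforts': array([-2.69281561e-03, -5.20389998e+01,  4.64799607e+01,  1.64731534e-02,
       -1.94164550e-04,  9.78522053e-06]), 'ee_pos': array([0.22757937, 0.50043381, 0.23059873]), 'tcp_rot': array([ -90.55711795,   89.92350509, -115.01167782]), 'wrist_force': array([-0.74655115, -0.07060978, -0.43391769]), 'torque': array([ 0.02975614, -0.01274276,  0.00731121]), 'opening': 0.08551617091037754}
top [0.412 0.049 1.231] [[-0.02, -1.0, -0.02], [-1.0, 0.02, -0.08], [0.08, 0.02, -1.0]]
dowel [245. 181. 324. 189.] 0.94
dowel [195. 197. 214. 278.] 0.66
cradle [311. 228. 372. 265.] 0.79
cradle [383. 175. 443. 219.] 0.57
jaw [319. 238. 361. 249.] 0.63
jaw [396. 176. 442. 195.] 0.54
side [ 0.362 -0.705  0.899] [[0.98, -0.19, 0.02], [-0.12, -0.7, -0.7], [0.14, 0.69, -0.71]]
dowel [306. 163. 322. 229.] 0.97
dowel [211. 144. 289. 150.] 0.81
dowel [301. 271. 350. 356.] 0.54
cradle [303. 267. 352. 358.] 0.9
cradle [224. 205. 269. 279.] 0.61
jaw [327. 270. 345. 341.] 0.86
jaw [247. 208. 262. 259.] 0.62
```

View pics/top0.png

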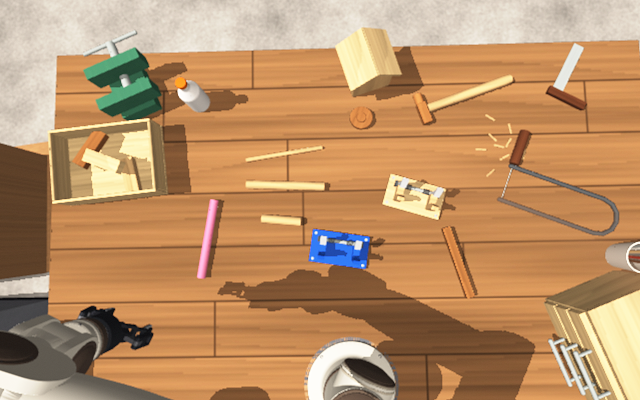

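View pics/side0.png

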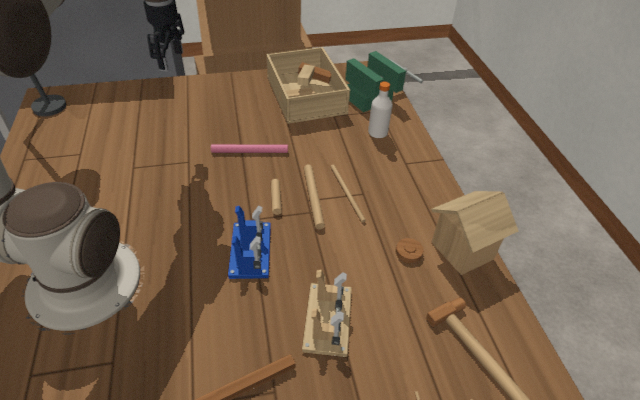

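The top view shows these candidates:
- **Thick long light rod:** (285,185). This one fits, at 80 px by 8 px.
- **Thin long rod:** (285,153). Too thin.
- **Short thick rod:** (282,220). Half the length.
- **Pink rod:** (208,238). Wrong colour.
- **Cradles:** the wooden one is at (415,197) and is the one meant. The blue one at (340,248) is not. The wooden cradle's metal jaws lie on its far (+x world) side.

Next I'll measure these and confirm in an enlarged crop.

```bash
python3 - <<'E'
from h import *
def rect(p):
    (cx,cy),(w,h),a=cv2.minAreaRect((p[:,:2]*1000).astype(np.float32)); 
    b=cv2.boxPoints(((cx,cy),(w,h),a)); e=max([b[1]-b[0],b[2]-b[1]],key=np.linalg.norm)
    return np.round([cx,cy,w,h,np.degrees(np.arctan2(e[1],e[0]))],1)
for n,rd,rc in(("top",(235,172,334,198),(375,166,455,226)),("side",(298,158,328,235),(298,262,358,362))):
    c=dict(np.load(n+"0.npz")); W=world(c)
    def roi(r,zl,zh):
        m=np.zeros(W.shape[:2],bool); m[r[1]:r[3],r[0]:r[2]]=1
        return m&(W[...,2]>zl)&(W[...,2]<zh)&(c["depth"]>0)
    m=np.zeros(W.shape[:2],bool); m[rd[1]:rd[3],rd[0]-0:rd[2]]=1
    q=W[m]; print(n,"bench z med",np.median(q[:,2]).round(4), "zmax",q[:,2].max().round(4))
    for zl in(.008,.012,.016):
        p=W[roi(rd,zl,.05)]; print(" dowel",zl,len(p),rect(p),p[:,:2].mean(0).round(4),
          np.degrees(np.arctan2(*np.linalg.svd(p[:,:2]-p[:,:2].mean(0))[2][0][::-1])).round(2))
    for zl,zh in((.007,.03),(.007,.15),(.06,.09),(.088,.12)):
        p=W[roi(rc,zl,zh)]; print(" cradle",zl,zh,len(p),rect(p),p.mean(0).round(4))
t=dict(np.load("top0.npz"))["frame"]; s=dict(np.load("side0.npz"))["frame"]
a=cv2.resize(t[140:235,235:455],None,fx=3.6,fy=3.6,interpolation=cv2.INTER_CUBIC)
b=cv2.resize(s[260:362,200:360],None,fx=2.4,fy=2.4,interpolation=cv2.INTER_CUBIC)
o=np.zeros((590,800,3),np.uint8); o[:a.shape[0],:a.shape[1]]=a[:,:800]; o[345:345+b.shape[0],:b.shape[1]]=b[:245]
cv2.imwrite("pics/crop1.png",o)
E
```

```text
top bench z med 0.0021 zmax 1.231
 dowel 0.008 659 [544.  183.8 235.3  49.8  85. ] [0.551  0.1741] -92.68
 dowel 0.012 648 [552.2 175.5 219.6  24.1  87.4] [0.5511 0.1737] -92.75
 dowel 0.016 606 [552.  175.5 219.6  23.3  87.4] [0.5515 0.1744] -92.75
 cradle 0.007 0.03 1420 [ 518.2 -184.4  209.3  143.    89.7] [ 0.5109 -0.1818  0.0156]
 cradle 0.007 0.15 1873 [ 518.2 -184.4  209.3  143.    89.7] [ 0.5116 -0.1826  0.0287]
 cradle 0.06 0.09 113 [ 511.2 -185.   109.3   49.8   72.7] [ 0.5132 -0.188   0.0799]
 cradle 0.088 0.12 153 [ 512.5 -185.9  110.5   60.8   72.9] [ 0.5123 -0.1864  0.0961]
side bench z med 0.0007 zmax 0.8991
 dowel 0.008 574 [550.8 173.3 225.7  24.5  87.7] [0.549 0.161] -92.51
 dowel 0.012 556 [550.6 173.3 225.7  24.1  87.4] [0.5491 0.163 ] -92.6
 dowel 0.016 503 [550.1 173.3 225.7  23.1  87.6] [0.5497 0.1636] -92.54
 cradle 0.007 0.03 2069 [ 512.3 -187.4  163.2   90.1   73. ] [ 0.5091 -0.2007  0.0155]
 cradle 0.007 0.15 3169 [ 512.3 -187.4  163.2   90.1   73. ] [ 0.5092 -0.1981  0.0326]
 cradle 0.06 0.09 319 [ 510.7 -188.1  112.6   53.3   73.1] [ 0.5084 -0.1934  0.0774]
 cradle 0.088 0.12 269 [ 511.2 -187.3  112.3   60.2   73.1] [ 0.5086 -0.1912  0.0949]
```

View pics/crop1.png

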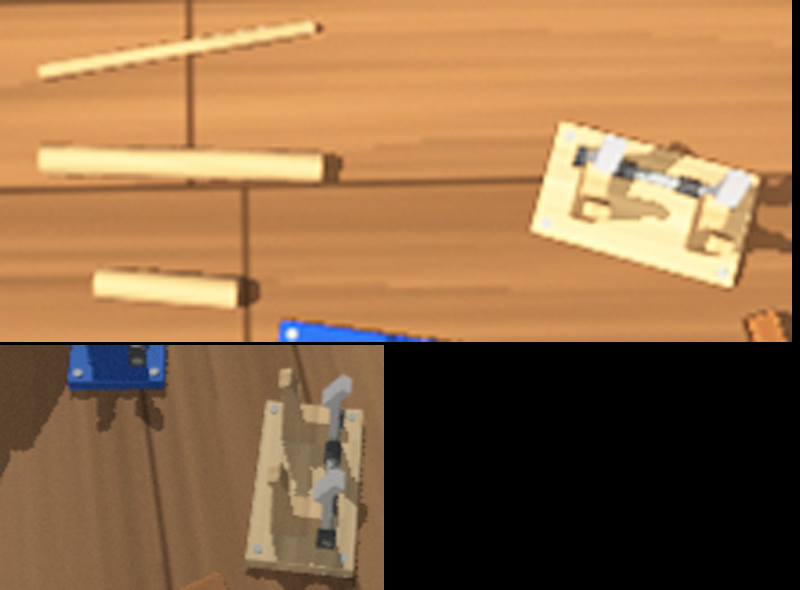

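The crop confirms it. The thick long dowel runs from (38,163) to (325,163) in the crop, clearly thicker than the rod above it and longer than the rod below it. The wooden cradle's metal jaws are on the far (+x world) side.

- **Dowel:** (0.5515, 0.1745), axis at 87.4°.
- **Cradle:** (0.5115, -0.187), yaw 73°.

```bash
cat >> h.py <<'E'
from scipy.spatial.transform import Rotation as Ro
def plan(X,axis_deg):
    o=bot.get_obs(); R=Ro.from_euler('xyz',o["tcp_rot"],degrees=True).as_matrix()
    d=R.T@(np.asarray(X)-o["ee_pos"]); ty=R[:,1]; tz=R[:,2]
    out=[]
    for k in(-90,90):
        w=np.array([np.cos(np.radians(axis_deg+k)),np.sin(np.radians(axis_deg+k)),0])
        out.append(np.arctan2(w@tz,w@ty).round(4))
    print("t",round(o["time"],2),"pos",o["ee_pos"].round(4),"xdir",R[:,0].round(4),"ydir",ty.round(3),"q",o["q"].round(1),"F",o["wrist_force"].round(1),"open",round(o["opening"],4))
    print("shift",d.round(4),"roll options",out)
E
python3 -c "
from h import *
plan([.5515,.1745,.15],87.4)"
```

```text
t 0.4 pos [0.2277 0.5006 0.2312] xdir [-1.e-04 -1.e-04 -1.e+00] ydir [ 0.414  0.91  -0.   ] q [65.5  5.  10.1 95.1 -0.  90. ] F [ 0.2  1.  -0.8] open 0.0858
shift [ 0.0812 -0.1628  0.4298] roll options [np.float64(1.1894), np.float64(-1.9522)]
```

>>> apply_moves --pt "0.081 -0.163 0.43 1.189 1" --pt "0.081 -0.163 0.43 1.189 1" --pt "0.081 -0.163 0.43 1.189 1" --pt "0.081 -0.163 0.43 1.189 1" --pt "0.081 -0.163 0.43 1.189 1" --pt "0.081 -0.163 0.43 1.189 1" --pt "0.081 -0.163 0.43 1.189 1" --pt "0.081 -0.163 0.43 1.189 1" --pt "0.081 -0.163 0.43 1.189 1" --pt "0.081 -0.163 0.43 1.189 1" --pt "0.081 -0.163 0.43 1.189 1" --pt "0.081 -0.163 0.43 1.189 1" --newtons 60

```text
time: 1.6
ee_pos: [0.5513, 0.1745, 0.1502]
tcp_rot: [-89.2, 90.0, 178.2]
wrist_force: [-0.7, 0.7, 0.1]
opening: 0.0854
```

```bash
python3 -c "
from h import *
plan([.5515,.1745,.003],87.4)"
```

```text
t 1.6 pos [0.5513 0.1745 0.1502] xdir [-6.e-04  0.e+00 -1.e+00] ydir [ 0.999 -0.045 -0.001] q [ 17.6   8.    4.4  86.4   0.  110.2] F [-0.7  0.7  0.1] open 0.0854
shift [ 1.472e-01  3.000e-04 -1.000e-04] roll options [np.float64(0.0), np.float64(-3.1416)]
```

>>> apply_moves --pt "0.05 0 0 0 1" --pt "0.09 0 0 0 1" --pt "0.125 0 0 0 1" --pt "0.138 0 0 0 1" --pt "0.147 0 0 0 1" --pt "0.147 0 0 0 1" --pt "0.147 0 0 0 -1" --pt "0.147 0 0 0 -1" --pt "0.147 0 0 0 -1" --pt "0.147 0 0 0 -1" --pt "0.147 0 0 0 -1" --pt "0.147 0 0 0 -1" --newtons 60

```text
time: 2.8
ee_pos: [0.5517, 0.1745, 0.0041]
tcp_rot: [121.6, 90.0, 29.0]
wrist_force: [-0.7, 0.1, 5.7]
opening: 0.0217
```

>>> apply_moves --pt "0 0 0 0 -1" --pt "0 0 0 0 -1" --pt "0 0 0 0 -1" --pt "-0.02 0 0 0 -1" --pt "-0.05 0 0 0 -1" --pt "-0.1 0 0 0 -1" --pt "-0.15 0 0 0 -1" --pt "-0.18 0 0 0 -1" --pt "-0.18 0 0 0 -1" --pt "-0.18 0 0 0 -1"

```text
time: 3.8
ee_pos: [0.5518, 0.1746, 0.1839]
tcp_rot: [120.0, 89.9, 27.4]
wrist_force: [0.2, 0.2, -0.8]
opening: 0.0216
```

```bash
cat > look.py <<'E'
import sys
from h import *
plan([.5115,-.187,.18],73)
ims=[]
for n in("top","side"):
    c=cam(n); np.savez(f"{n}{sys.argv[1]}.npz",**c)
    u,v=pix(c,bot.get_obs()["ee_pos"]).astype(int); print(n,u,v)
    x=min(max(u-65,0),510);y=min(max(v-65,0),270)
    ims.append(cv2.resize(c["frame"][y:y+130,x:x+130],(400,400),interpolation=cv2.INTER_CUBIC)); print("crop",x,y)
cv2.imwrite(f"pics/look{sys.argv[1]}.png",np.hstack(ims))
E
python3 look.py 1
```

```text
t 3.8 pos [0.5518 0.1746 0.1839] xdir [ 1.e-03  5.e-04 -1.e+00] ydir [ 0.999 -0.045  0.001] q [ 17.5   8.1   8.3  90.1   0.  110.2] F [ 0.2  0.2 -0.8] open 0.0216
shift [ 0.0037 -0.0238  0.363 ] roll options [np.float64(0.2513), np.float64(-2.8903)]
top 277 176
crop 212 111
side 314 143
crop 249 78
```

View pics/look1.png

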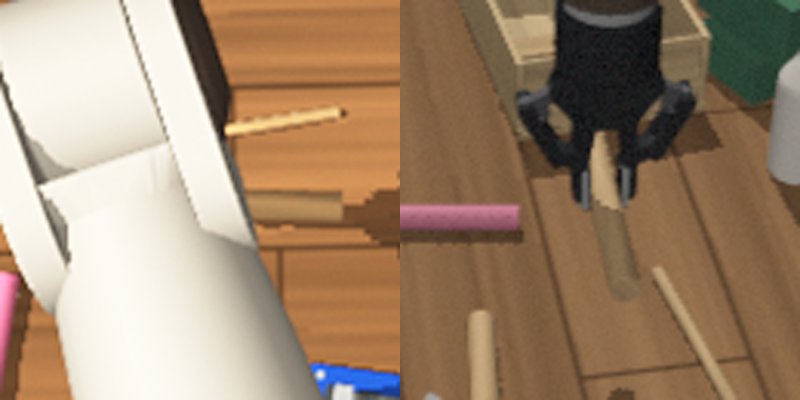

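Left (top camera): the rod's near end sticks out from under the arm at crop (340,205). Right (side camera): the rod is held between the fingers at (605,200), with its near end at (625,290). I'll measure where it sits in the grip and its tilt.

```bash
cat > rod.py <<'E'
import sys
from h import *
# fit the held rod: points on the camera-facing half of a 12 mm cylinder near the expected axis
from scipy.optimize import least_squares
def rod(tag,C,yaw,dmax=.022,ex=.03,show=True):
    for n in("side","top"):
        c=dict(np.load(f"{n}{tag}.npz")); W=world(c); a=np.array([np.cos(np.radians(yaw)),np.sin(np.radians(yaw)),0])
        r=W-C; s=r@a; q=r-s[...,None]*a; d=np.linalg.norm(q,axis=-1)
        f=c["frame"].astype(int); m=(c["depth"]>0)&(d<dmax)&(abs(s)>ex)&(abs(s)<.13)&(f[...,2]-f[...,0]>25)
        P=W[m]; 
        if len(P)<40: print(n,"few",len(P)); continue
        b=np.array([-a[1],a[0],0])
        def res(p):
            dd=a+p[2]*b+p[3]*np.array([0,0,1]); dd/=np.linalg.norm(dd); o=C+p[0]*b+p[1]*np.array([0,0,1]); w=P-o
            return np.linalg.norm(w-np.outer(w@dd,dd),axis=1)-.012
        z=least_squares(res,[0,0,0,0],loss="soft_l1",f_scale=.001); s=s[m]
        print(n,len(P),"off lateral %.4f z %.4f"%tuple(z.x[:2]),"yaw+%.2f tilt %.2f deg"%tuple(np.degrees(z.x[2:])),"s %.3f..%.3f"%(s.min(),s.max()),"rms %.4f"%np.sqrt((z.fun**2).mean()))
if __name__=="__main__": rod(sys.argv[1],np.array([float(x) for x in sys.argv[2:5]]),float(sys.argv[5]))
E
python3 rod.py 1 .5518 .1746 .192 87.4
```

```text
side 347 off lateral 0.0015 z -0.0018 yaw+0.21 tilt 0.07 deg s -0.113..0.068 rms 0.0024
top 304 off lateral -0.0000 z 0.0000 yaw+-0.11 tilt -0.38 deg s -0.109..-0.034 rms 0.0016
```

The rod is level and centred within about 1 mm, with its axis about 7.5 mm above the TCP. Moving it over the cradle.

>>> apply_moves --pt "0.004 -0.003 0.04 0.03 -1" --pt "0.004 -0.006 0.085 0.06 -1" --pt "0.004 -0.009 0.13 0.1 -1" --pt "0.004 -0.012 0.175 0.14 -1" --pt "0.004 -0.015 0.22 0.18 -1" --pt "0.004 -0.018 0.265 0.21 -1" --pt "0.004 -0.021 0.31 0.24 -1" --pt "0.004 -0.024 0.345 0.251 -1" --pt "0.004 -0.024 0.363 0.251 -1" --pt "0.004 -0.024 0.363 0.251 -1" --pt "0.004 -0.024 0.363 0.251 -1"

```text
time: 5.0
ee_pos: [0.5099, -0.1871, 0.1769]
tcp_rot: [-81.8, 89.8, 171.1]
wrist_force: [-0.3, 0.2, -0.1]
opening: 0.0218
```

```bash
python3 look.py 2; python3 rod.py 2 .5115 -.187 .188 73; python3 -c "
from h import *
plan([.5115,-.187,.0525],73)"
```

```text
t 5.0 pos [ 0.5099 -0.1871  0.1769] xdir [-4.2e-03  7.0e-04 -1.0e+00] ydir [ 0.956 -0.293 -0.004] q [-20.1   3.5   2.5  89.2  -0.   86.9] F [-0.3  0.2 -0.1] open 0.0218
shift [-0.0031  0.0015 -0.0005] roll options [np.float64(-0.0007), np.float64(3.1409)]
top 426 191
crop 361 126
side 330 268
crop 265 203
side 652 off lateral 0.0022 z -0.0031 yaw+0.01 tilt -0.22 deg s -0.112..0.037 rms 0.0020
top 334 off lateral 0.0015 z -0.0024 yaw+0.04 tilt -0.28 deg s 0.030..0.110 rms 0.0018
t 5.1 pos [ 0.5103 -0.1863  0.1776] xdir [-3.2e-03  2.0e-04 -1.0e+00] ydir [ 0.957 -0.291 -0.003] q [-20.    3.5   2.5  89.2  -0.1  86.9] F [ 0.8 -0.  -0.9] open 0.0218
shift [0.1251 0.0017 0.0002] roll options [np.float64(0.0011), np.float64(-3.1405)]
```

View pics/look2.png

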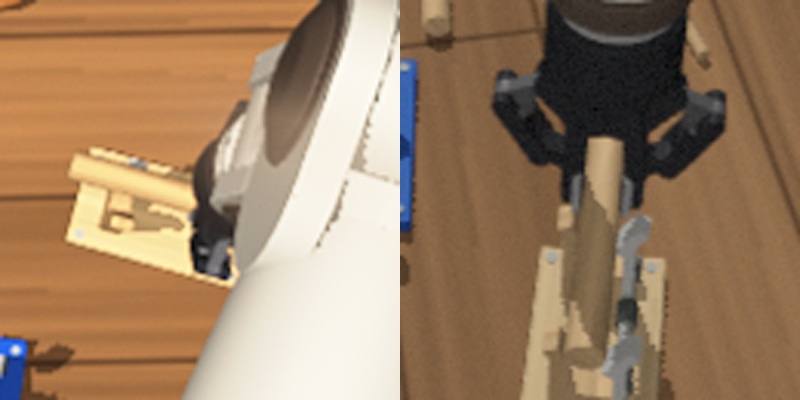

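Both views show the rod above the cradle, lined up with the forks. Its near end is over the near fork at about (590,355) in the right panel. The offset is about 1.5 mm towards the cheek, so I'll correct that on the way down.

>>> apply_moves --pt "0.02 0.0015 0 0 -1" --pt "0.05 0.0015 0 0 -1" --pt "0.07 0.0015 0 0 -1" --pt "0.08 0.0015 0 0 -1" --pt "0.085 0.0015 0 0 -1" --pt "0.09 0.0015 0 0 -1" --pt "0.095 0.0015 0 0 -1" --pt "0.1 0.0015 0 0 -1" --pt "0.1 0.0015 0 0 -1" --newtons 80

```text
time: 6.0
ee_pos: [0.5113, -0.1867, 0.0772]
tcp_rot: [-79.0, 89.8, 174.0]
wrist_force: [0.7, -0.2, -0.8]
opening: 0.021
```

```bash
python3 -c "
from h import *
plan([.5115,-.187,.052],73)"
```

```text
t 6.0 pos [ 0.5113 -0.1867  0.0772] xdir [-3.5e-03  4.0e-04 -1.0e+00] ydir [ 0.957 -0.291 -0.003] q [-20.    4.2  -7.8  78.2  -0.   86.9] F [ 0.7 -0.2 -0.8] open 0.021
shift [0.0252 0.0003 0.0002] roll options [np.float64(0.001), np.float64(-3.1406)]
```

>>> apply_moves --pt "0.003 0 0 0 -1" --pt "0.006 0 0 0 -1" --pt "0.009 0 0 0 -1" --pt "0.012 0 0 0 -1" --pt "0.015 0 0 0 -1" --pt "0.017 0 0 0 -1" --pt "0.017 0 0 0 -1"

```text
time: 6.7
ee_pos: [0.512, -0.187, 0.0601]
tcp_rot: [-68.7, 89.9, -175.6]
wrist_force: [6.9, -2.3, -1.2]
opening: 0.0212
```

>>> apply_moves --pt "0.002 0 0 0 -1" --pt "0.004 0 0 0 -1" --pt "0.006 0 0 0 -1" --pt "0.008 0 0 0 -1" --pt "0.009 0 0 0 -1" --pt "0.009 0 0 0 -1"

```text
time: 7.3
ee_pos: [0.5121, -0.187, 0.052]
tcp_rot: [-55.6, 89.9, -162.5]
wrist_force: [-0.8, 0.2, 9.6]
opening: 0.0213
```

```bash
python3 look.py 3; python3 rod.py 3 .5115 -.187 .060 73
```

```text
t 7.3 pos [ 0.5121 -0.187   0.052 ] xdir [-1.3e-03 -4.0e-04 -1.0e+00] ydir [ 0.957 -0.291 -0.001] q [-20.    4.7 -10.   75.3  -0.   86.9] F [-0.8  0.2  9.6] open 0.0213
shift [-0.128  -0.0007  0.0003] roll options [np.float64(0.0009), np.float64(-3.1406)]
top 416 194
crop 351 129
side 328 306
crop 263 241
side 567 off lateral 0.0004 z -0.0002 yaw+0.14 tilt -0.01 deg s -0.113..-0.030 rms 0.0028
top 264 off lateral -0.0006 z 0.0014 yaw+0.22 tilt -0.59 deg s 0.030..0.111 rms 0.0023
```

View pics/look3.png

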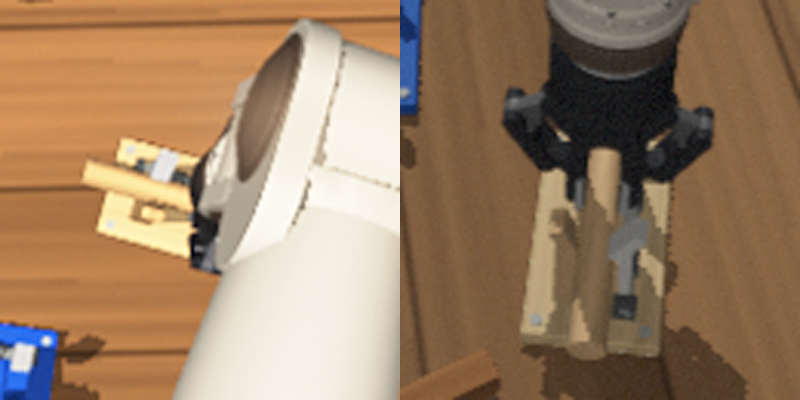

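The right panel shows the rod between the cheek and the jaw, with the jaw over it at (630,235). The measured axis height is about 60 mm. There is about 10 N upward and no lateral force, so it is on the floor and the jaw has shut. I'll press slightly more, then let go and retreat.

>>> apply_moves --pt "0.001 0 0 0 -1" --pt "0.002 0 0 0 -1" --pt "0.002 0 0 0 -1"

```text
time: 7.7
ee_pos: [0.5121, -0.187, 0.052]
tcp_rot: [9.9, 89.9, -97.1]
wrist_force: [-3.5, 0.9, 17.9]
opening: 0.0215
```

>>> apply_moves --pt "-0.002 0 0 0 -0.3" --pt "-0.002 0 0 0 -0.1" --pt "-0.002 0 0 0 0.3" --pt "-0.002 0 0 0 0.3" --pt "-0.002 0 0 0 0.3" --pt "-0.01 0 0 0 0.3" --pt "-0.03 0 0 0 0.3" --pt "-0.07 0 0 0 0.3" --pt "-0.12 0 0 0 0.3" --pt "-0.16 0 0 0 0.3"

```text
time: 8.7
ee_pos: [0.5121, -0.1868, 0.2152]
tcp_rot: [62.4, 89.9, -44.5]
wrist_force: [1.1, -0.5, -0.6]
opening: 0.0554
```

>>> apply_moves --pt "0 0.02 0.05 0 0.3" --pt "0 0.05 0.1 0 0.3" --pt "0 -0.03 0.15 0 0.3" --pt "0 -0.06 0.2 0 0.3" --pt "0 -0.06 0.23 0 0.3" --pt "0 -0.06 0.23 0 0.3"

```text
time: 9.3
ee_pos: [0.3852, -0.3913, 0.2159]
tcp_rot: [49.4, 89.9, -57.6]
wrist_force: [0.3, 0.3, -0.5]
opening: 0.0557
```

```bash
cat > fin.py <<'E'
from h import *
import rod
ims=[]
for n in("top","side"):
    c=cam(n); np.savez(f"{n}4.npz",**c)
    u,v=pix(c,[.5115,-.187,.06]).astype(int); x=u-50;y=v-50
    for e in(-.11,.11): print(n,"expected end px",pix(c,[.5115+e*.2924,-.187+e*.9563,.06]).round(1)-[x,y])
    ims.append(cv2.resize(c["frame"][y:y+100,x:x+100],(400,400),interpolation=cv2.INTER_CUBIC))
cv2.imwrite("pics/fin.png",np.hstack(ims))
rod.rod(4,np.array([.5115,-.187,.06]),73,.014,.06)
plan([.5115,-.187,.18],73)
E
python3 fin.py
```

```text
top expected end px [90.1 62. ]
top expected end px [10.6 39.6]
side expected end px [ 45.9 101.4]
side expected end px [55.2  7.8]
side 396 off lateral 0.0003 z -0.0002 yaw+-0.06 tilt -0.27 deg s -0.112..0.110 rms 0.0013
top 275 off lateral -0.0005 z 0.0001 yaw+0.08 tilt 0.17 deg s -0.109..0.111 rms 0.0014
t 9.4 pos [ 0.3853 -0.3916  0.2159] xdir [ 0.0013 -0.0022 -1.    ] ydir [ 0.955 -0.295  0.002] q [-45.5   4.4   7.8  93.2  -0.   61.7] F [-0.8  0.2  0.2] open 0.0555
shift [ 0.0356  0.0601 -0.2328] roll options [np.float64(-0.0031), np.float64(3.1385)]
```

View pics/fin.png

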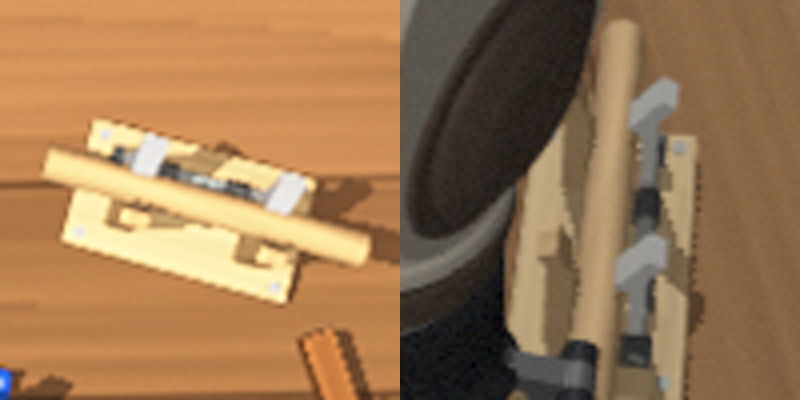

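Released. The top view shows the rod in both forks, from (45,165) to (370,250), with both jaw plates closed over its edge at (150,155) and (288,192). The gripper in the side view is just in the foreground, with no contact force. The fit puts the rod on its seat within 1 mm, so I'm handing in.

```bash
python3 -c "
from workcell import bot
print(bot.job_done())"
```

```text
the job is handed in; nothing more can be done
None
```

The long thick dowel is seated in the wooden cradle and released, and I handed the job in at about 9.4 s on the robot's clock. I gripped it at its middle and pressed it straight down. The side force on the wrist rose to about 7 N as it passed the jaw, then vanished. The push on the fork floors reached about 18 N.

**Last checks after letting go:**
- **Seating:** in both cameras the dowel's axis is 60 mm up, level within 0.3° and within 0.5 mm sideways.
- **Centring:** the ends stick out equally to within about 2 mm.
- **Jaw:** both plates look shut over the dowel. I judged this from the pictures and the vanished side force, because the jaw angle itself was not measured.
- **Robot:** the arm is clear of the cradle, with wrist force near zero.

No check failed or disagreed. The finger opening read 21.5 mm on the 24 mm dowel, but the grip held.

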